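# Shut the air line left open on the airbrush manifold

## Robot

A 6-joint arm with a two-finger parallel gripper is mounted at the origin on a cart in front of the work surface, level with it; the furniture and walls round the work are solid. World frame = base frame: x ahead of the robot, y to its left, z up, the work surface at z = 0. Lengths are in m, angles in rad, forces in N, time in s.
With the tool pointing down it reaches from about 0.35 to 0.8 m from the base axis. Payload 7.3 kg.
Tool frame: the origin (TCP) lies between the finger pads; the fingertips stand 25 mm ahead of it and the grasp point (between the pads) lies 6 mm ahead of it (r.tip_extent is the distance from the TCP to the fingertips, in m); z points along the fingers, y is the line along which they close (so a half turn about z gives the same grasp; the last joint's range is limited). The gripper opens to 85 mm and grips with 20 to 120 N. Pads are 22 mm wide; open, the fingers measure 114 mm over their backs; the gripper's body (76 mm by 85 mm) begins 54 mm behind the grasp point. The pads swing forward as they close: fully open they stand 13 mm farther back than shut.
Start: joints at [-1.35, 0.342, 1.524, -0, 1.275, -0.146], TCP at [0.188, -0.49, 0.256] pointing down, gripper open.
Joint ranges: [-2.53, 2.53], [-0.77, 2.02], [0.04, 2.7], [-1, 4.14], [0.28, 2.66], [-3.11, 3.11]. Speed limits (rad/s): [2.57, 2.57, 3.14, 3.14, 3.14, 3.14].

## Interface

Orientations are given as a unit quaternion [x, y, z, w].
In Python, from workcell import r, command_gripper, optics gives the robot as it stands. The module is installed in compiled form; this text tells all that it offers. Calls block until the motion is done:
- r.reach(position, orientation): joint-space move of the TCP to a pose.
- r.move_straight(position, orientation=None, speed=0.15, max_force=None): straight line of the TCP; orientation=None keeps the orientation; speed is the mean speed in m/s. With max_force (N) it stops when the force on the tool has changed by that much, and returns True; else False.
- r.movej(angles): joint-space move.
- command_gripper(opening, force=None): finger opening in m; force is the grip in N (None keeps the last); returns when the fingers have stopped.
- r.hold(seconds).
- r.solve_ik(position, orientation): joint angles nearest the present ones, or None.
- r.read_state(): the state.
- optics.get_image(name): name is "side" or "top"; returns (picture, depth): 480x640x3 uint8, red, green, blue; 480x640 float32, m along the optical axis (not along the pixel's ray), 0 where there is no reading.
- optics.camera_model(name): a dict with "K" (3x3 intrinsics, pixels), "R" (3x3) and "t" (3): a world point X has camera coordinates R X + t. Camera axes: x right, y down, z forward; pixel columns grow to the right and rows downward; lengths in m; the calibration is good to about 2 mm. A picture is of the moment at which its call begins. camera_model takes no time and is no camera call.
A pose or a line that the arm cannot do raises r.PlanningError and nothing moves.
- r.finish_job(): hands the job in; it is judged then, once.
The state is a dict: "time_s": time; "joint_positions": joint angles; "dq": joint speeds; "tau": joint torques, N m; "eef_pos": TCP position; "eef_rot": TCP orientation; "contact_force": force on the tool from outside, world axes, zero at the start; "torque": the same for the moment, N m; "grip_width": finger opening in m; "grip_force": force on a finger pad.
Only numpy, scipy, OpenCV 4.12 (cv2) and the standard library are available. Lean on these libraries where they do the work, as an engineer would, in place of code of your own. Each camera call takes 0.05 s, during which the arm holds its last target. There are 200 camera calls.

## Task

Before the airbrush hoses are plugged in, all four push-button valves on the bench's air manifold must be shut (up), but one of the four identical buttons has been left latched down. Tap them lightly with the closed fingertips to find it, then press that one right down and let it spring up; do not press any other button so far that it may latch, and do not pick up or shift anything else on the bench.

Things in the scene. Friction and masses are not known exactly. Their poses are not given: they have to be found in the camera images.
- manifold: air manifold: aluminium bar 232 mm long, 40 mm deep, top 41 mm above the table, fixed to the bench. Origin on the table under its middle; x points away from the robot, y along the bar to its left (gauge) end, z up. Four push-buttons 50 mm apart on top; brass nipples stick out 28 mm in front; at the y+ end a gauge 42 mm across, 60 mm high, 152 mm from the origin
- place_1 (a point): button place 1 of 4, counted from the left (gauge) end: the centre of the cap's top when that button is up, 69.5 mm above the table. The point is fixed to the bar and does not follow the button: a latched cap's top is 3.5 mm below it. Each cap is round, black, 23 mm across, and stays at least 18 mm above the bar even when pressed right down
- place_2 (a point): button place 2 of 4, counted from the left (gauge) end: the centre of the cap's top when that button is up, 69.5 mm above the table. The point is fixed to the bar and does not follow the button: a latched cap's top is 3.5 mm below it. Each cap is round, black, 23 mm across, and stays at least 18 mm above the bar even when pressed right down
- place_3 (a point): button place 3 of 4, counted from the left (gauge) end: the centre of the cap's top when that button is up, 69.5 mm above the table. The point is fixed to the bar and does not follow the button: a latched cap's top is 3.5 mm below it. Each cap is round, black, 23 mm across, and stays at least 18 mm above the bar even when pressed right down
- place_4 (a point): button place 4 of 4, counted from the left (gauge) end: the centre of the cap's top when that button is up, 69.5 mm above the table. The point is fixed to the bar and does not follow the button: a latched cap's top is 3.5 mm below it. Each cap is round, black, 23 mm across, and stays at least 18 mm above the bar even when pressed right down
- key_a (a joint): how far button a is down (m): 0 up, 0.0035 latched, 0.010 bottom. Which place has letter a differs every time. An up button gives way from 3.2 N, sinks 3 mm at 4 N and can latch if pressed past 0.006 and let go. A latched one is firm up to 4.2 N, then sinks, comes free past 0.007 and springs up when let go; 7 N takes either to the bottom
- key_b (a joint): how far button b is down (m): 0 up, 0.0035 latched, 0.010 bottom. Which place has letter b differs every time. An up button gives way from 3.2 N, sinks 3 mm at 4 N and can latch if pressed past 0.006 and let go. A latched one is firm up to 4.2 N, then sinks, comes free past 0.007 and springs up when let go; 7 N takes either to the bottom
- key_c (a joint): how far button c is down (m): 0 up, 0.0035 latched, 0.010 bottom. Which place has letter c differs every time. An up button gives way from 3.2 N, sinks 3 mm at 4 N and can latch if pressed past 0.006 and let go. A latched one is firm up to 4.2 N, then sinks, comes free past 0.007 and springs up when let go; 7 N takes either to the bottom
- key_d (a joint): how far button d is down (m): 0 up, 0.0035 latched, 0.010 bottom. Which place has letter d differs every time. An up button gives way from 3.2 N, sinks 3 mm at 4 N and can latch if pressed past 0.006 and let go. A latched one is firm up to 4.2 N, then sinks, comes free past 0.007 and springs up when let go; 7 N takes either to the bottom
- airbrush: a steel airbrush, 155 mm long, 12 mm thick, lying in front of the manifold; origin under its middle, its x axis along it
- bottle_rust: a rust-brown glaze bottle with a dark cap, 42 mm across, 67 mm tall, behind the manifold; origin at the centre of its foot
- bottle_plum: a plum glaze bottle with a white cap, 49 mm across, 78 mm tall, behind the manifold; origin at the centre of its foot
- brush: a thin paint brush, 210 mm long, 9 mm thick, lying behind the manifold; origin under its middle, y axis along it
- tape: a roll of masking tape, 104 mm across, 25 mm tall, lying in front of the manifold's gauge end; origin under its centre
- cup: an unglazed cup with an ear, 66 mm tall, 67 mm across, at the right edge of the table; origin at the centre of its foot
- figure: an unglazed clay figure with antlers, 68 mm across, 101 mm tall, standing behind the work; origin at the centre of its foot

How it is judged:
On the way, in this order (a step that is already met when the one before it is completed fails the run):
1. the latched button is pressed down past its catch (value of joint key_c above 0.0065 m), for 0.02 s.
2. it has sprung up (value of joint key_c below 0.0008 m), for 0.2 s.
At the end, for the whole second after the job is handed in: all four buttons stand up (within 0.8 mm) and the seven loose things lie within 20 mm of where they were (value of joint each of key_a, key_b, key_c, key_d below 0.0008 m and distance of each of airbrush, bottle_rust, bottle_plum, brush, tape, cup, figure from where it was at the start of the episode below 0.02 m); the robot touches nothing.
It fails at once if a button that was up was pressed down past 6 mm, where it may latch (value of joint any of key_a, key_b, key_d above 0.006 m).
It fails at once if something else on the bench was shifted or lifted by more than 20 mm (distance of any of airbrush, bottle_rust, bottle_plum, brush, tape, cup, figure from where it was at the start of the episode above 0.02 m).
It also fails if it takes over 48 s, if anything falls off the work surface, if the arm or the gripper's body presses on something with over 40 N, if the wrist force passes 120 N, or if a joint passes its speed limit or range.

## Working session

There is one attempt and no reset: what is moved stays moved. The work goes in short steps, each a Python script; the robot and the scene stay as the last script left them, time stands still between calls to the robot, and variables do not carry over. Pictures are saved under pics/ and viewed, at most 10 in all, crops included, and the job is handed in when it is done.

```bash
mkdir -p pics
python3 - <<'E'
from workcell import r, command_gripper, optics
import cv2,numpy as np
for n in("top","side"):
    p,d=optics.get_image(n); cv2.imwrite(f"pics/{n}0.png",p[:,:,::-1]); np.savez(f"{n}0.npz",p=p,d=d,**optics.camera_model(n))
s=r.read_state(); print(s["time_s"],s["eef_pos"],s["eef_rot"],s["contact_force"],r.tip_extent)
E
```

```text
0.1 [ 0.18822883 -0.48976352  0.25570353] [ 9.83229082e-01  1.82373552e-01 -3.26581378e-05 -6.77779113e-04] [ 0.61964138 -0.91623522 -0.36923762] 0.025
```

View pics/top0.png

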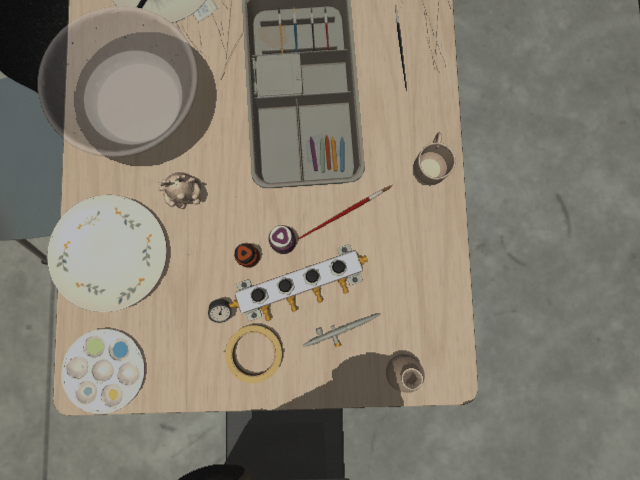

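View pics/side0.png

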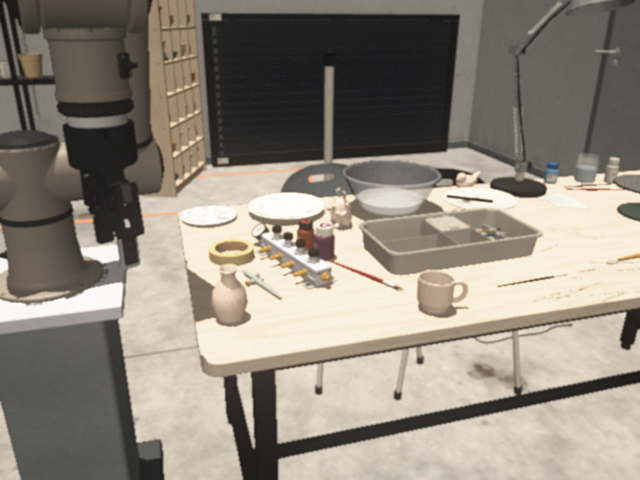

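The top view shows the four black caps at about (259,295), (286,285), (312,276) and (339,267), with the gauge at (220,311) on the left. The airbrush and tape are in front of the bar; the bottles and brush are behind it.

```bash
python3 - <<'E'
import numpy as np,cv2
z=np.load("top0.npz");p,d,K,R,t=[z[k] for k in("p","d","K","R","t")]
def back(u,v,h):  # intersect ray with plane z=h
    C=-R.T@t; ray=R.T@np.linalg.solve(K,[u,v,1]); return C+ray*(h-C[2])/ray[2]
def dep(u,v,D): return R.T@(np.linalg.solve(K,[u,v,1])*D-t)
print(-R.T@t,K[0,0])
P=[]
g=p.max(2)
for u,v in[(259,295),(286,285),(312,276),(339,267)]:
    m=np.zeros(g.shape,np.uint8);m[v-10:v+11,u-10:u+11]=g[v-10:v+11,u-10:u+11]<75
    n,l,st,ce=cv2.connectedComponentsWithStats(m);i=1+st[1:,4].argmax()
    # depth-based cap: points with height >60mm
    pts=np.array([dep(x,y,d[y,x]) for y in range(v-10,v+11) for x in range(u-10,u+11) if d[y,x]>0])
    q=pts[pts[:,2]>.058]
    print(ce[i].round(1),st[i],back(*ce[i],.0695).round(4),"depth:",len(q),q.mean(0).round(4),((q.max(0)+q.min(0))/2).round(4),np.median(q[:,2]).round(4))
    P.append(q.mean(0))
P=np.array(P);print(np.linalg.norm(np.diff(P[:,:2],axis=0),axis=1))
E
python3 -c "
import cv2;a=cv2.imread('pics/top0.png')[230:330,200:380];cv2.imwrite('pics/c.png',cv2.resize(a,None,fx=4.4,fy=4.4,interpolation=2))"
```

```text
[ 0.47562065 -0.10524157  0.90712786] 479.74850733858517
[257.8 294.5] [251 288  14  14 135] [ 0.4891 -0.006   0.0695] depth: 139 [ 0.4887 -0.0057  0.0704] [ 0.4884 -0.0052  0.0675] 0.0707
[284.9 285. ] [279 279  13  13 131] [ 0.5043 -0.0533  0.0695] depth: 133 [ 0.5042 -0.0529  0.0704] [ 0.5044 -0.0532  0.0681] 0.0704
[311.8 275.5] [306 269  13  14 130] [ 0.5196 -0.1004  0.0695] depth: 133 [ 0.519  -0.1001  0.0704] [ 0.5189 -0.1007  0.0676] 0.0706
[338.3 266.6] [332 261  14  12 127] [ 0.534  -0.1471  0.0695] depth: 131 [ 0.5348 -0.1473  0.0669] [ 0.5354 -0.1469  0.067 ] 0.0671
[0.04974356 0.04946547 0.04977703]
```

View pics/c.png

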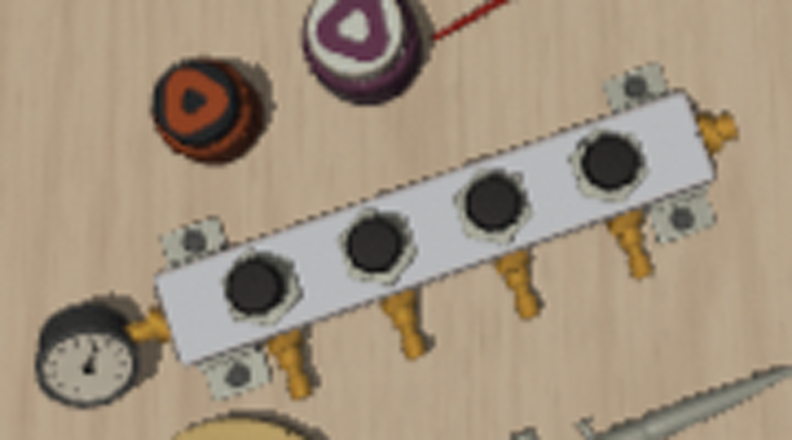

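Depth puts caps 1–3 at about 70.5 mm and cap 4 at 67 mm, so place 4 (right end) looks latched. I'll check by tapping all four with a limit on both force and depth.

```bash
cat > h.py <<'E'
from workcell import r, command_gripper, optics
import numpy as np
from scipy.spatial.transform import Rotation as Ro
P=np.array([[.4888,-.0058],[.5042,-.0531],[.5192,-.1002],[.5345,-.1472]])
a=np.arctan2(P[3,0]-P[0,0],P[0,1]-P[3,1])
Q=(Ro.from_euler("z",a)*Ro.from_euler("x",np.pi)).as_quat()
def tip(i,z): return [*P[i],z+r.tip_extent]
E
python3 - <<'E'
from h import *
command_gripper(0)
r.reach(tip(3,.2),Q)
for i in(3,2,1,0):
    r.move_straight(tip(i,.085),Q,speed=.15)
    r.hold(.2); f0=r.read_state()["contact_force"]
    hit=r.move_straight(tip(i,.0655),speed=.012,max_force=2.0)
    s=r.read_state()
    print(i+1,hit,"tip z",(s["eef_pos"][2]-.025).round(5),(s["contact_force"]-f0).round(2),s["eef_pos"][:2].round(4),s["grip_width"],round(s["time_s"],1),flush=True)
    r.move_straight(tip(i,.085),speed=.1)
E
```

```text
4 True tip z 0.06573 [-0.57  0.69  2.36] [ 0.5345 -0.1472] 3.136817891693e-06 5.3
3 True tip z 0.06897 [1.25 0.35 2.56] [ 0.5192 -0.1002] -0.0003530280885479619 7.5
2 True tip z 0.06896 [ 1.05 -0.13  2.79] [ 0.5042 -0.0531] -0.00014138611347335145 9.7
1 True tip z 0.06898 [ 0.64 -0.91  1.47] [ 0.4888 -0.0058] 0.0002499395999633386 11.9
```

The taps agree: caps 1–3 touch at 69.0 mm and cap 4 at 65.7 mm, so place 4 is latched. Next I'll press it down.

Run:
```python
from h import *
r.move_straight(tip(3,.085),Q,speed=.15)
hit=r.move_straight(tip(3,.0592),speed=.02,max_force=12)
r.hold(.15); s=r.read_state(); print(hit,s["eef_pos"][2]-.025,s["contact_force"])
r.move_straight(tip(3,.085),speed=.1)
r.hold(.3); f0=r.read_state()["contact_force"]
hit=r.move_straight(tip(3,.0655),speed=.012,max_force=2.0)
s=r.read_state(); print("check",hit,s["eef_pos"][2]-.025,s["contact_force"]-f0)
r.move_straight(tip(3,.2),speed=.15)
r.reach([.30,-.40,.25],Q)
r.hold(.3)
p,d=optics.get_image("top")
z=np.load("top0.npz");K,R,t=z["K"],z["R"],z["t"]
for u,v in[(258,294),(285,285),(312,275),(338,267)]:
    print(np.median([(R.T@(np.linalg.solve(K,[x,y,1])*d[y,x]-t))[2] for x in range(u-4,u+5) for y in range(v-4,v+5)]).round(4))
import cv2;cv2.imwrite("pics/end.png",p[:,:,::-1]);print(r.read_state()["time_s"])
```

```text
False 0.05970910634686454 [-2.17075506  0.19879564  6.0471882 ]
check True 0.06892932871693366 [0.65003988 0.94629637 3.8166178 ]
0.071
0.0707
0.0705
0.0708
19.5333
```

View pics/end.png

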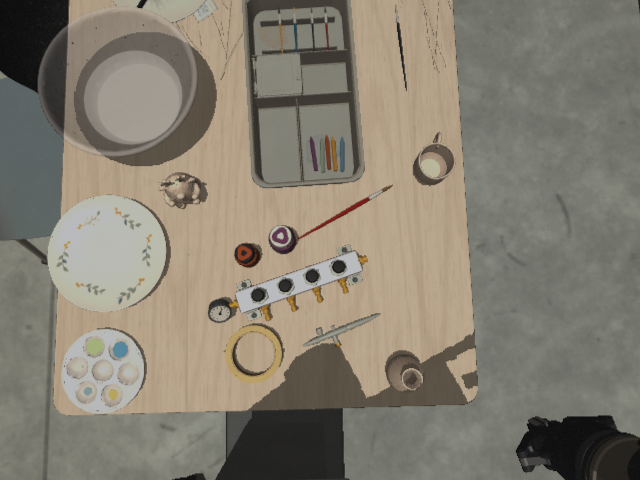

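All four caps, (258,294) to (338,267), now stand at the same height. Nothing else has moved, and the gripper is clear at the lower right.

```bash
python3 -c "
from workcell import r
print(r.finish_job())"
```

```text
the job is handed in; nothing more can be done
None
```

The latched button was at place 4 (the end away from the gauge); I pressed it right down and it sprang up, so all four now stand level, nothing else on the bench moved, and the job is handed in, though the hand-in call returned no verdict.

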